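Hold the bath cover down while it is bolted

TASK

The bath vessel is loaded: put its loose slotted cover on so that both studs stand in the slots and the cover lies level on the sprung sealing ring. Then be my third hand while I fit the wing nuts: press the cover down so that the ring is squeezed with about 15 N (about half of its spring travel, never to its stop), keep that push steady for at least three seconds, and finish still holding and pressing; do not let go. Leave the bottle, flask, dish and stoppers alone.

Things in the scene. Friction and masses are not known exactly. Their poses are not given: they have to be found in the camera images.
- vessel: Open steel bath vessel fixed to the bench: blue foot 170 mm across, pot 134 mm across, rim 120 mm above the bench, glass tubes inside below the rim. Origin at the centre of its underside, on the bench; z up, x along the line through its two studs (a half turn gives the same shape): upright 8 mm steel rods on lugs at x = +80 and -80 mm, tops 170 mm above the bench
- stud_a (a point): Top of the stud at vessel x = +80 mm, 170 mm above the bench
- stud_b (a point): Top of the stud at vessel x = -80 mm, 170 mm above the bench
- seal (a joint): How far the black sealing ring in the vessel's mouth is pressed down, in m: 0 = free, 0.020 = at its stop. It sits on springs of 1.5 N per mm, lightly damped, so 15 N presses it about 10 mm; the weight of the cover alone presses it about 1.5 mm
- seal_top (a point): Centre of the top face of the sealing ring (118 mm outside, 96 mm inside diameter), which moves with it: 142 mm above the bench when free, 22 mm above the vessel's rim
- cover: Loose flat aluminium cover lying on the bench handle up, 0.2 to 0.32 kg: disc 142 mm across, 6 mm thick; at its two ends (x = + and -) a pair of prongs forms a slot for a stud, 16 mm wide, from 71 to 96 mm out, open outward. Origin at the centre of its underside; z up, x along the line through both slots and along the handle (a half turn gives the same shape)
- cover_handle (a point): Centre of the cover's black bar handle, 42 mm above the cover's underside, over its centre: bar 85 mm long along the cover's x, 20 mm wide, 22 mm high (31 to 53 mm above the underside), on two 12 mm posts 60 mm apart. Grip it across its width
- bottle: Bystander: white plastic bottle with a red cap, 68 mm across, 170 mm tall; origin at the centre of its underside
- flask: Bystander: conical glass flask, 90 mm across, 140 mm tall; origin at the centre of its underside
- dish: Bystander: white dish 88 mm across, 18 mm high, with two wing nuts in it; origin at the centre of its underside
- stoppers: Bystander: wooden block 50 x 130 mm with three black stoppers on it, 46 mm high over all; origin at the centre of its underside

How it is judged (in metres and radians):
On the way:
1. with both studs in its slots, the cover is pressed level on the ring with 9 to 21 N, steadily for close on three seconds (horizontal distance between cover and vessel below 0.008 m and angle between the x axis of cover and the x axis of vessel, either way round below 0.12 rad and angle between cover's own z axis and vertical below 0.08 rad and z of cover in the frame of vessel below 0.139 m and value of joint seal between 0.0058 and 0.0138 m), for 2.8 s.
At the end, for the whole second after the job is handed in: The robot still holds or presses the cover; it lies on the ring with both studs in its slots (centred within 8 mm, in line within 7 degrees, level within 4.5 degrees) and still, and keeps the ring pressed 5.8 to 13.8 mm down, which is 9 to 21 N (all of step 1 and contact force between cover and vessel above 7 N and contact force between any of the fingers, the arm and cover above 3 N and linear speed of cover below 0.01 m/s); the arm keeps its last pose, push and grip.
It fails at once if the ring is driven down to its stop (value of joint seal above 0.0188 m).
It fails at once if the bottle is moved more than 30 mm or tipped (distance of bottle from where it was at the start of the episode above 0.03 m or angle between bottle's own z axis and vertical above 0.5 rad).
It fails at once if the flask is moved more than 30 mm or tipped (distance of flask from where it was at the start of the episode above 0.03 m or angle between flask's own z axis and vertical above 0.5 rad).
It fails at once if the dish is moved more than 30 mm (distance of dish from where it was at the start of the episode above 0.03 m).
It fails at once if the stopper block is moved more than 30 mm (distance of stoppers from where it was at the start of the episode above 0.03 m).
It also fails if it takes over 56 s, if anything falls off the work surface, if the arm or the gripper's body presses on something with over 40 N, if the wrist force passes 120 N, or if a joint passes its speed limit or range.

ROBOT

A 6-joint arm with a two-finger parallel gripper is mounted at the origin on the work surface. World frame = base frame: x ahead of the robot, y to its left, z up, the work surface at z = 0. Lengths are in mm, angles in rad, forces in N, time in s.
With the tool pointing down it reaches from about 350 to 875 mm from the base axis. Payload 4.2 kg.
Tool frame: the origin (TCP) lies between the finger pads; the fingertips stand 17 mm ahead of it and the grasp point (between the pads) lies 2 mm behind it; z points along the fingers, y is the line along which they close (so a half turn about z gives the same grasp; the last joint's range is limited). The gripper opens to 85 mm and grips with 20 to 120 N. Pads are 22 mm wide; open, the fingers measure 114 mm over their backs; the gripper's body (76 mm by 85 mm) begins 54 mm behind the grasp point. The pads swing forward as they close: fully open they stand 13 mm farther back than shut.
Start: joints at [1.496, 0.385, 0.008, 0, -1.194, -0.259], TCP at [204.74, 590.492, 248.312] pointing down, gripper open.
Joint ranges: [-3.14, 3.14], [-1.21, 2.06], [-1.07, 1.41], [-3.16, 2.05], [-2.99, -0.16], [-3.1, 3.1]. Speed limits (rad/s): [2.79, 2.79, 3.14, 3.14, 3.14, 3.14].

INTERFACE

Orientations are given as a unit quaternion [x, y, z, w].
In Python, from bench import arm, viewer, status gives the robot as it stands (arm), with the cameras (viewer) and the readings (status).
- The arm moves only by the shell command python3 jog.py 'ROWS' [OPENING]. ROWS is a JSON list of rows, 1 to 10 of them, each an object with the fields pos (a list: dx, dy, dz in a scale on which 1.0 is 600 mm), turn_vec (a list: a rotation vector rx, ry, rz in normalised numbers (1 is 60 degrees)); a field left out counts as zero; each row is the pose to reach, as a shift and turn from the pose commanded when the command began, along the tool's axes at that moment; what a row does not reach only later rows make up. A row lasts 1/10 s, in which the tool goes at most 50 mm and 0.15 rad, less where a joint would pass 70% of its speed; a pose out of reach is approached as far as the arm can. OPENING is the finger opening in mm, set as the command begins (- or left out keeps the last). The fingers move at their own pace and stop on an object; the grip force is fixed at half the most. Time passes only in rows, so rows that do not move let the fingers close. It prints the time, the measured TCP pose, the force, the opening and the grip force at its end. A shift or turn number past 1, either way, is cut back to 1. Input that does not fit is refused with a message, and nothing moves.
- status.read_state(): the state, without advancing time (a new reading comes with each control period).
- viewer.get_image(name): name is "side" or "top" or "wrist"; returns the picture (480x640x3 uint8, blue, green, red); there is no depth.
- viewer.get_calibration(name): a dict with "K" (3x3 intrinsics, pixels), "rvec" (rotation vector, rad) and "tvec" (3), from world to camera coordinates, as OpenCV has them. Camera axes: x right, y down, z forward; pixel columns grow to the right and rows downward; lengths in mm; the calibration is good to about 2 mm. A picture is of the moment at which its call begins: read the wrist's pose just before it. get_calibration takes no time and is no camera call; for the wrist camera it gives the pose at the moment of the call.
- arm.job_done(): hands the job in; it is judged then, once.
The state is a dict: "clock": time; "joints": joint angles; "joint_vel": joint speeds; "joint_efforts": joint torques, N m; "position": TCP position; "ee_rot": TCP orientation; "contact_force": force on the tool from outside, world axes, zero at the start; "wrist_torque": the same for the moment, N m; "gripper_width": finger opening in mm; "grasp_force": force on a finger pad.
Only numpy, scipy, OpenCV 4.12 (cv2) and the standard library are available. Lean on these libraries where they do the work, as an engineer would, in place of code of your own. Each camera call takes 0.05 s, during which the arm holds its last target. There are 200 camera calls.

## Working session

There is one attempt and no reset: what is moved stays moved. The work goes in short steps, Python scripts to look and compute and a shell command to move; the robot and the scene stay as the last step left them, time stands still between calls to the robot, and variables do not carry over. Pictures are saved under pics/ and viewed, at most 10 in all, crops included, and the job is handed in when it is done.

```bash
ls; mkdir -p pics
python3 - <<'E'
from bench import arm, viewer, status
import cv2
s=status.read_state();print({k:s[k] for k in("clock","position","ee_rot","contact_force","gripper_width")})
for n in("top","side","wrist"):
    cv2.imwrite(f"pics/{n}0.png",viewer.get_image(n)); c=viewer.get_calibration(n); print(n,c)
E
```

```text
bench.py
jog.py
pics
{'clock': 0.0, 'position': array([204.59653917, 589.98073772, 247.23129004]), 'ee_rot': array([ 9.86083524e-01, -1.66247117e-01, -1.28808353e-04,  1.07849836e-03]), 'contact_force': array([-0.31956182, -0.24620647,  0.31312278]), 'gripper_width': 85.97756217939664}
top {'K': array([[535.58974182,   0.        , 322.74378985],
       [  0.        , 535.58974182, 247.42150262],
       [  0.        ,   0.        ,   1.        ]]), 'rvec': array([ 2.1342216 , -2.12873344,  0.15654724]), 'tvec': array([   7.13932062,  619.28689377, 1361.12391736])}
side {'K': array([[538.90710613,   0.        , 317.42262755],
       [  0.        , 538.90710613, 242.62004061],
       [  0.        ,   0.        ,   1.        ]]), 'rvec': array([ 2.41576387, -0.19307929,  0.06837422]), 'tvec': array([-585.87873695,  150.14948388, 1245.0127991 ])}
wrist {'K': array([[338.45755793,   0.        , 316.67757693],
       [  0.        , 338.45755793, 243.57954906],
       [  0.        ,   0.        ,   1.        ]]), 'rvec': array([-1.70278356,  2.39409674,  0.36930392]), 'tvec': array([624.39929944, -40.24739674, 382.08240636])}
```

View pics/top0.png

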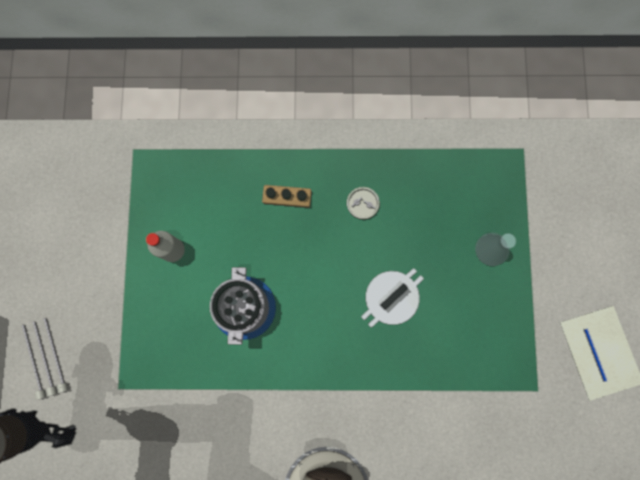

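View pics/side0.png

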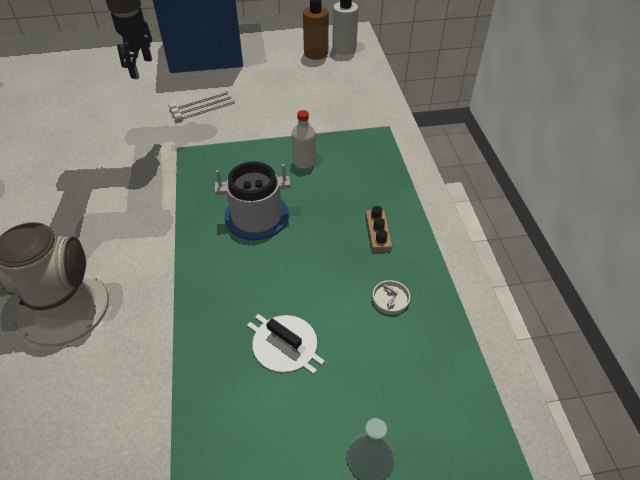

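Top view: cover disc at about (392,298) with its slots along the up-right diagonal, vessel mouth at (240,305), lugs at (238,273) and (235,337). Side view: cover disc at (285,343), handle (284,333), ring (252,180), stud tops near (219,172) and (284,166).

```bash
cat > h.py <<'E'
import numpy as np, cv2
from bench import arm, viewer, status
from scipy.spatial.transform import Rotation as R
from scipy.optimize import least_squares
def cal(n):
    c=viewer.get_calibration(n); return c["K"],np.array(c["rvec"]),np.array(c["tvec"])
def proj(P,c): return cv2.projectPoints(np.atleast_2d(np.float64(P)),c[1],c[2],c[0],None)[0][:,0]
def tri(obs): # [(calib,pix)]
    f=lambda X:np.concatenate([proj(X,c)[0]-p for c,p in obs])
    r=least_squares(f,[500,0,50]); return r.x,np.abs(r.fun).max()
def plane(c,p,z):
    Rm=cv2.Rodrigues(c[1])[0]; C=-Rm.T@c[2]
    d=Rm.T@np.linalg.inv(c[0])@np.array([p[0],p[1],1.]); return C+d*(z-C[2])/d[2]
def tool(target,yaw=None):
    "shift in tool axes to target TCP, and turn about tool z so tool y lies along world angle yaw (mod pi)"
    s=status.read_state(); T=R.from_quat(s["ee_rot"]); print("clk",s["clock"],"pos",s["position"].round(1),"F",s["contact_force"].round(1),"M",np.round(s["wrist_torque"],2),"w",round(s["gripper_width"],1))
    d=T.inv().apply(np.array(target)-s["position"]); print("shift",d.round(1))
    if yaw is not None:
        y=T.inv().apply([np.cos(yaw),np.sin(yaw),0]); a=np.arctan2(-y[0],y[1]); a=(a+np.pi/2)%np.pi-np.pi/2; print("rz",a.round(3),"joint6",s["joints"][5])
    z=T.as_matrix()[:,2]; print("tilt vec (tool z)",z.round(4))
E
python3 - <<'E'
from h import *
t,s=cal("top"),cal("side")
P={}
for n,a,b in [("handle",(395,296.5),(284,333)),("ring",(240,305),(252.5,180)),("bottlecap",(153,239),(303,115)),("flasktop",(508,241),(376,428))]:
    P[n]=tri([(t,a),(s,b)]); print(n,P[n][0].round(1),P[n][1].round(1))
print("disc top/side z=6",plane(t,(392,298),6),plane(s,(285,343),6))
for p in [(219,172),(284,166)]: print("stud side",plane(s,p,170))
for p in [(238,273),(235,337)]: print("lug top",plane(t,p,120))
a,b=plane(t,(386,306),53),plane(t,(407,287),53); print("handle yaw",np.arctan2(*(b-a)[1::-1]))
tool([P["handle"][0][0],P["handle"][0][1],200],np.arctan2(*(b-a)[1::-1])+np.pi/2)
E
```

```text
handle [ 492.2 -179.1   48.6] 0.5
ring [464.2 207.7 141.4] 0.6
bottlecap [621.2 420.5 164.3] 0.1
flasktop [ 622.  -447.   142.3] 0.5
disc top/side z=6 [ 489.74119691 -176.19805469    6.        ] [ 493.33021844 -177.94854568    6.        ]
stud side [388.46262492 217.35055293 170.        ]
stud side [545.60449201 213.91602359 170.        ]
lug top [543.14062649 218.35362212 120.        ]
lug top [386.08516867 221.13890508 120.        ]
handle yaw -0.8420045424948447
clk 0.15 pos [204.6 590.1 247.5] F [-0.6 -0.1 -0.1] M [ 0.01 -0.04 -0.03] w 85.4
shift [523.8 632.3  48.6]
rz 0.508 joint6 -0.25861623517688254
tilt vec (tool z) [-4.0e-04 -1.7e-03 -1.0e+00]
```

View pics/wrist0.png

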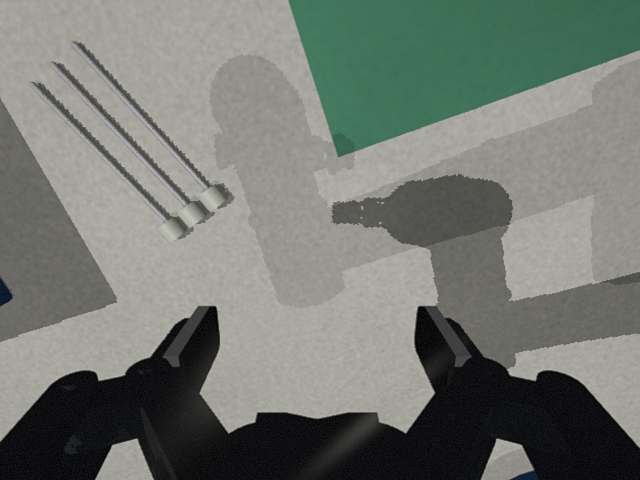

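Run:
```python
from h import *
s=status.read_state();c=cal("wrist");T=R.from_quat(s["ee_rot"]);Rm=cv2.Rodrigues(c[1])[0];C=-Rm.T@c[2]
print("cam in tool",T.inv().apply(C-s["position"]),T.inv().as_matrix()@Rm.T)
print(C)
```

```text
cam in tool [  77.60885114   -0.70270476 -126.98064061] [[ 7.40586209e-05 -9.52839184e-01 -3.03475672e-01]
 [ 9.99999227e-01 -3.06105356e-04  1.20513034e-03]
 [-1.24119094e-03 -3.03475527e-01  9.52838425e-01]]
[278.24758321 565.54817327 374.4527333 ]
```

Units first: shifts go in shares of 600 mm and turns go in shares of 60 degrees. So 320 mm / 600 = 0.5333, 296 mm / 600 = 0.4933.

```bash
python3 jog.py '[{"pos": [0.06,0.055,0]},{"pos": [0.12,0.11,0]},{"pos": [0.18,0.165,0]},{"pos": [0.24,0.22,0]},{"pos": [0.3,0.275,0]},{"pos": [0.36,0.33,0]},{"pos": [0.42,0.385,0]},{"pos": [0.48,0.44,0]},{"pos": [0.5333,0.4933,0]},{"pos": [0.5333,0.4933,0]}]'
python3 - <<'E'
from h import *
import pickle
s=status.read_state();c=cal("wrist");im=viewer.get_image("wrist");cv2.imwrite("pics/w1.png",im);pickle.dump((c,s),open("w1.pkl","wb"))
print(s["position"],s["ee_rot"],s["clock"])
E
```

```text
clock: 1.15
position: [410.9, 201.9, 248.1]
ee_rot: [0.986, -0.169, -0.0, 0.001]
contact_force: [-0.5, 0.6, 0.1]
gripper_width: 85.4
grasp_force: 0.0
[410.94218254 201.89558266 248.10603182] [ 9.85562241e-01 -1.69312351e-01 -3.30293637e-04  5.36498545e-04] 1.15
```

View pics/w1.png

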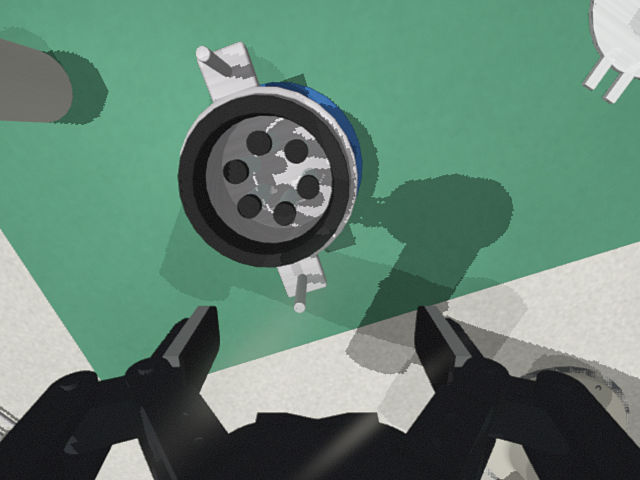

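Wrist view: stud tops at about (203,53) and (299,308); ring outer edge spans columns 180–356 and rows 92–267.

Run:
```python
from h import *
import pickle
w,s0=pickle.load(open("w1.pkl","rb")); s,t=cal("side"),cal("top")
for n,o in dict(far=[(w,(203,52)),(s,(284,166))],near=[(w,(299,308)),(s,(219,172))],ring=[(w,(268,180)),(s,(252.5,180)),(t,(240,305))]).items():
    print(n,*tri([(c,np.array(p)) for c,p in o]))
a,b=plane(w,(203,52),170),plane(w,(299,308),170);m=(a+b)/2
print("plane170",a,b,m,np.linalg.norm(a-b),np.arctan2((a-b)[1],(a-b)[0]))
print("ring@142",plane(w,(268,180),142),plane(t,(240,305),142),plane(s,(252.5,180),142))
# project a model of vessel with fit
q=np.load if 0 else None
tool([485,-175,230],-0.842+np.pi/2)
```

```text
far [546.76152771 220.81500038 164.41350808] 0.25225422798854424
near [383.08167858 224.88379514 168.12760344] 2.2496286554016933
ring [467.01872334 218.33523938 130.82243514] 3.6446168602042235
plane170 [545.13364524 219.65390211 170.        ] [383.49143191 224.66086833 170.        ] [464.31253857 222.15738522 170.        ] 161.71974166105332 -0.03096570918315451
ring@142 [468.17390109 217.11481681 142.        ] [462.72953279 207.42089132 142.        ] [465.74688923 207.17709166 142.        ]
clk 1.2 pos [410.6 203.7 248.2] F [ 0.1  0.8 -0.3] M [ 0.04 -0.04 -0.02] w 85.4
shift [196.  332.5  18.2]
rz 0.503 joint6 0.4157474596608233
tilt vec (tool z) [-4.e-04 -2.e-04 -1.e+00]
```

Run:
```python
from h import *
t=cv2.imread("pics/top0.png")[262:347,195:285]; s=cv2.imread("pics/side0.png")[155:240,205:305]
f=lambda x:cv2.resize(x,(400,int(400*x.shape[0]/x.shape[1])),interpolation=cv2.INTER_CUBIC)
a,b=f(t),f(s); h=min(a.shape[0],b.shape[0]); cv2.imwrite("pics/crop.png",np.hstack([a[:h],b[:h]])); print(a.shape,b.shape)
```

```text
(377, 400, 3) (340, 400, 3)
```

View pics/crop.png

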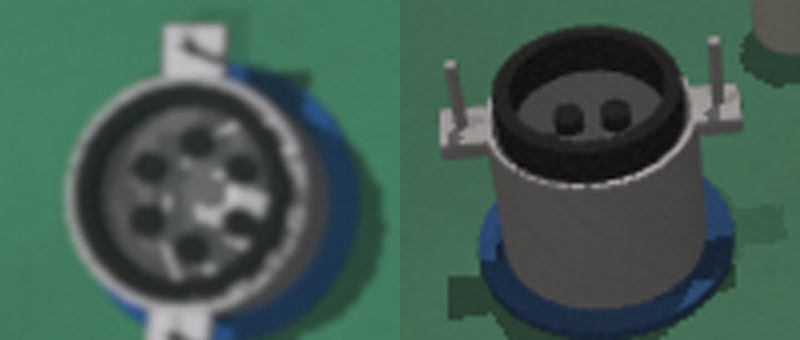

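Zoom: in the top image the ring centre is (236.6,305.4); in the side image the ring's top face is centred at about (252,176) and the stud tops are at (217.5,170.5) and (283.5,164.8).

Run:
```python
from h import *
import pickle
w,s0=pickle.load(open("w1.pkl","rb")); s,t=cal("side"),cal("top")
for n,o in dict(far=[(w,(203,52)),(s,(283.5,165))],near=[(w,(299,308)),(s,(217.5,171))],ring=[(w,(268,180)),(s,(252,176)),(t,(236.6,305.4))]).items():
    print(n,*tri([(c,np.array(p)) for c,p in o]))
print("ring@142",plane(w,(268,180),142),plane(t,(236.6,305.4),142),plane(s,(252,176),142))
```

```text
far [545.57281303 219.97333192 168.44143606] 0.22800827688354275
near [383.08379716 224.86400976 168.8091204 ] 0.7889160973865046
ring [467.75666022 216.63243256 144.74248428] 2.5585644512559043
ring@142 [468.17390109 217.11481681 142.        ] [461.74031575 215.64956206 142.        ] [465.68712915 221.98935775 142.        ]
```

Scaled: 332 mm / 600 = 0.5533, 196 mm / 600 = 0.3267, 0.503 rad / 1.0472 = 0.4803.

```bash
python3 jog.py '[{"pos": [0.0417,0.07,0.0033],"turn_vec": [0,0,0.0573]},{"pos": [0.0817,0.1383,0.0067],"turn_vec": [0,0,0.1146]},{"pos": [0.1233,0.2083,0.01],"turn_vec": [0,0,0.1719]},{"pos": [0.1633,0.2767,0.0133],"turn_vec": [0,0,0.2387]},{"pos": [0.205,0.3467,0.0167],"turn_vec": [0,0,0.296]},{"pos": [0.245,0.4167,0.02],"turn_vec": [0,0,0.3533]},{"pos": [0.2867,0.485,0.0233],"turn_vec": [0,0,0.4202]},{"pos": [0.3267,0.5533,0.03],"turn_vec": [0,0,0.4803]},{"pos": [0.3267,0.5533,0.03],"turn_vec": [0,0,0.4803]}]'
python3 - <<'E'
from h import *
import pickle
s=status.read_state();c=cal("wrist");im=viewer.get_image("wrist");cv2.imwrite("pics/w2.png",im);pickle.dump((c,s),open("w2.pkl","wb"))
print(s["position"],s["joints"])
E
```

```text
clock: 2.1
position: [487.1, -175.2, 229.0]
ee_rot: [0.912, -0.409, -0.001, 0.001]
contact_force: [-0.2, 0.8, -1.0]
gripper_width: 85.0
grasp_force: 0.0
[ 487.13976733 -175.19444565  229.02414291] [-3.11356336e-02  2.18985073e-01 -2.81409870e-01  5.86591619e-04
 -1.07214769e+00  7.58765687e-01]
```

View pics/w2.png

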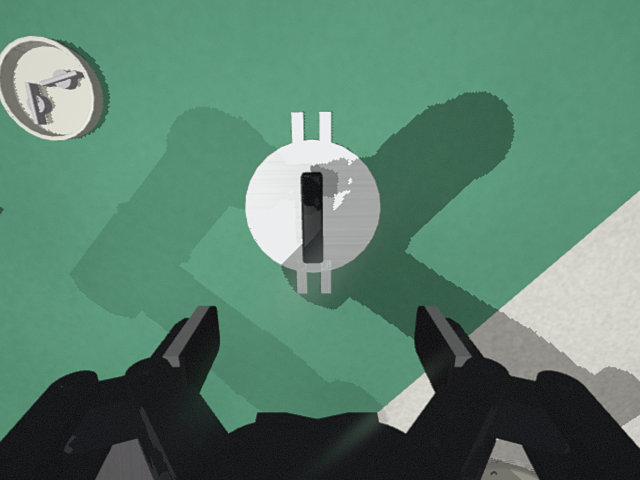

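Wrist view: handle runs (312,172)–(312.5,263), prong tips centred at (311,112) and (314,293), and the disc is 246–381 wide. It is nearly aligned with the tool.

Run:
```python
from h import *
import pickle
w,s0=pickle.load(open("w2.pkl","rb")); s,t=cal("side"),cal("top")
print("handle tri",tri([(w,np.array((312.2,215.5))),(s,np.array((284.,333.))),(t,np.array((396.,296.)))]))
a,b=plane(w,(312,172),53),plane(w,(312.5,263),53);print("handle",a,b,(a+b)/2,np.linalg.norm(a-b),np.arctan2((a-b)[1],(a-b)[0]))
a,b=plane(w,(311,112),6),plane(w,(314,293),6);yw=np.arctan2((a-b)[1],(a-b)[0]);m=(a+b)/2;print("prongs",a,b,m,np.linalg.norm(a-b),yw)
a,b=plane(w,(246,205),6),plane(w,(381,205),6);print("disc",(a+b)/2,np.linalg.norm(a-b))
tool([m[0],m[1],44],yw+np.pi/2)
```

```text
handle tri (array([ 494.23704497, -178.05484799,   48.32954713]), np.float64(1.4521599134777716))
handle [ 521.45929299 -207.50733018   53.        ] [ 464.39611831 -143.66393412   53.        ] [ 492.92770565 -175.58563215   53.        ] 85.62817951329514 -0.8414176776528639
prongs [ 557.16123255 -245.65965128    6.        ] [ 427.33723494 -103.6615365     6.        ] [ 492.24923375 -174.66059389    6.        ] 192.399934910889 -0.8301553279168057
disc [ 495.0205907  -179.22355351    6.        ] 141.36228445016891
clk 2.15 pos [ 486.7 -173.3  229.2] F [-0.4  1.   0.1] M [0.05 0.02 0.03] w 85.5
shift [  5.   -3.4 185.2]
rz -0.01 joint6 0.7583064170870211
tilt vec (tool z) [-1.8e-03  2.0e-04 -1.0e+00]
```

```bash
python3 jog.py '[{"pos": [0.005,-0.0033,0.075]},{"pos": [0.01,-0.005,0.15]},{"pos": [0.01,-0.005,0.2167]},{"pos": [0.01,-0.005,0.2667]},{"pos": [0.01,-0.005,0.3]},{"pos": [0.01,-0.005,0.3133]},{"pos": [0.01,-0.005,0.3133]}]'; python3 jog.py '[{},{},{},{},{},{},{},{}]' 0
```

```text
clock: 2.85
position: [492.6, -173.0, 41.7]
ee_rot: [0.914, -0.405, -0.001, 0.0]
contact_force: [-0.4, 0.7, 0.9]
gripper_width: 85.2
grasp_force: 0.0
clock: 3.65
position: [493.2, -174.5, 43.1]
ee_rot: [0.914, -0.406, 0.001, -0.0]
contact_force: [-0.8, 0.6, 5.5]
gripper_width: 19.0
grasp_force: 60.6
```

Scaled: -220 mm / 600 = -0.3667, -190 mm / 600 = -0.3167.

```bash
python3 jog.py '[{"pos": [0,0,-0.0333]},{"pos": [0,0,-0.1]},{"pos": [0,0,-0.175]},{"pos": [0,0,-0.25]},{"pos": [0,0,-0.3167]},{"pos": [0,0,-0.3667]},{"pos": [0,0,-0.3667]},{"pos": [0,0,-0.3667]}]'
python3 - <<'E'
from h import *
tool([465,221,262],-0.03+np.pi/2)
E
```

```text
clock: 4.45
position: [491.9, -174.0, 261.2]
ee_rot: [0.914, -0.407, -0.001, -0.0]
contact_force: [-0.4, 0.0, -4.1]
gripper_width: 19.1
grasp_force: 59.5
clk 4.45 pos [ 491.9 -174.   261.2] F [-0.4  0.  -4.1] M [0.04 0.06 0.  ] w 19.1
shift [-3.115e+02 -2.444e+02 -2.000e-01]
rz -0.808 joint6 0.7633622450586529
tilt vec (tool z) [-0.0014  0.0016 -1.    ]
```

Scaled: -311.5 mm / 600 = -0.5192, -295 mm / 600 = -0.4917, -0.808 rad / 1.0472 = -0.7716.

```bash
python3 jog.py '[{"pos": [-0.0333,-0.0267,0],"turn_vec": [0,0,-0.0477]},{"pos": [-0.0917,-0.0717,0],"turn_vec": [0,0,-0.1337]},{"pos": [-0.15,-0.1183,0],"turn_vec": [0,0,-0.2292]},{"pos": [-0.2083,-0.1633,0],"turn_vec": [0,0,-0.3151]},{"pos": [-0.2667,-0.21,0],"turn_vec": [0,0,-0.4106]},{"pos": [-0.325,-0.255,0],"turn_vec": [0,0,-0.4966]},{"pos": [-0.3833,-0.3,0],"turn_vec": [0,0,-0.5921]},{"pos": [-0.4417,-0.3467,0],"turn_vec": [0,0,-0.678]},{"pos": [-0.4917,-0.385,0],"turn_vec": [0,0,-0.7448]},{"pos": [-0.5192,-0.4075,0],"turn_vec": [0,0,-0.7716]}]'; python3 jog.py '[{},{}]'
python3 - <<'E'
from h import *
import pickle
tool([465,221,262],-0.03+np.pi/2)
s=status.read_state();c=cal("wrist");im=viewer.get_image("wrist");cv2.imwrite("pics/w3.png",im);pickle.dump((c,s),open("w3.pkl","wb"))
a=viewer.get_image("top")[255:355,190:290];b=viewer.get_image("side")[130:240,195:305]
cv2.imwrite("pics/c3.png",np.hstack([cv2.resize(a,(400,400),interpolation=2),cv2.resize(b,(400,400),interpolation=2)]))
E
```

```text
clock: 5.45
position: [464.0, 222.7, 259.0]
ee_rot: [1.0, -0.012, -0.002, 0.001]
contact_force: [-0.3, -0.5, -2.2]
gripper_width: 18.9
grasp_force: 59.5
clock: 5.65
position: [464.5, 220.3, 259.6]
ee_rot: [1.0, -0.014, -0.002, 0.002]
contact_force: [0.2, -1.0, -3.5]
gripper_width: 18.7
grasp_force: 59.5
clk 5.65 pos [464.5 220.3 259.6] F [ 0.2 -1.  -3.5] M [ 0.   -0.05 -0.03] w 18.7
shift [ 0.5 -0.7 -2.4]
rz 0.002 joint6 0.78410578589489
tilt vec (tool z) [-0.0047 -0.0034 -1.    ]
```

View pics/w3.png

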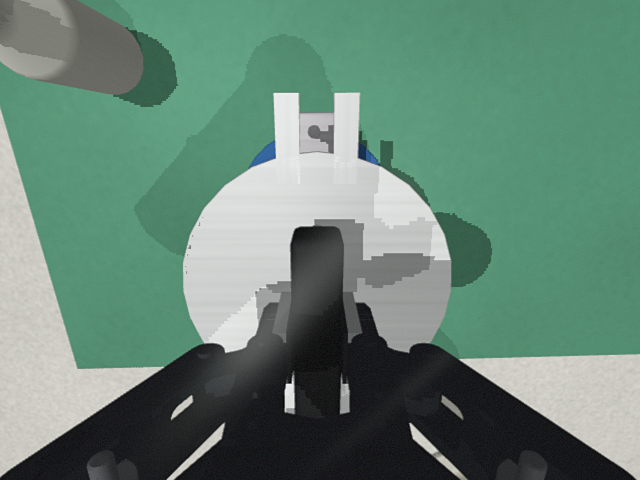

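Wrist view: the far slot spans columns 299–334, with the far stud's grey lug seen through it near (314,131). I'll zoom in on this together with the fixed views.

Run:
```python
import cv2,numpy as np
w=cv2.imread("pics/w3.png")[85:165,267:367];c=cv2.imread("pics/c3.png")
w=cv2.resize(w,(500,400),interpolation=2);c=cv2.resize(c[:,400:],(300,300));
o=np.zeros((400,800,3),np.uint8);o[:,:500]=w;o[:300,500:]=c;cv2.imwrite("pics/z3.png",o)
```

```text
(no output)
```

View pics/z3.png

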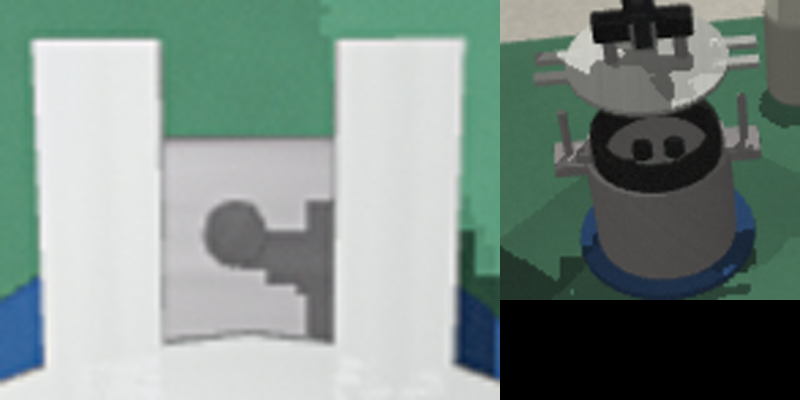

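Zoom: far stud top at wrist pixel (314,131.6), slot edges at 299 and 334, prong tips at row 93, slot bottom at row 152.5.

Run:
```python
from h import *
import pickle
w,s=pickle.load(open("w3.pkl","rb"));T=R.from_quat(s["ee_rot"]);p=s["position"]
zu=p[2]+2-42
for dz in(0,6):
  for v in(93,):
    print("tip local",T.inv().apply(plane(w,(316.5,v),zu+6)-p), "zu",zu)
print("slot bottom local",T.inv().apply(plane(w,(316.5,152.5),zu+6)-p))
st=plane(w,(314,131.6),170);print("stud",st,"local",T.inv().apply(st-p))
```

```text
tip local [95.55982516 -0.58976509 33.56256476] zu 219.6467387382787
tip local [95.55982516 -0.58976509 33.56256476] zu 219.6467387382787
slot bottom local [70.47952014 -0.59382806 33.67696406]
stud [544.24473142 219.78280682 170.        ] local [80.18173377 -2.04754495 89.27527436]
```

Scaled: 62 mm / 600 = 0.1033, 57 mm / 600 = 0.095.

```bash
python3 jog.py '[{"pos": [0,-0.0028,0]},{"pos": [0,-0.0028,0.0333]},{"pos": [0,-0.0028,0.0667]},{"pos": [0,-0.0028,0.0833]},{"pos": [0,-0.0028,0.095]},{"pos": [0,-0.0028,0.1033]},{"pos": [0,-0.0028,0.1033]},{"pos": [0,-0.0028,0.1033]}]'
python3 - <<'E'
from h import *
tool([464.5,222,172],-0.031+np.pi/2)
w=viewer.get_image("wrist")[70:170,252:382];a=viewer.get_image("side")[130:240,195:305]
cv2.imwrite("pics/z4.png",np.hstack([cv2.resize(w,(468,360),interpolation=2),cv2.resize(a,(330,360),interpolation=2)]))
E
```

```text
clock: 6.6
position: [466.1, 222.7, 201.0]
ee_rot: [1.0, -0.014, 0.001, -0.0]
contact_force: [0.6, -0.1, -1.9]
gripper_width: 19.2
grasp_force: 59.5
clk 6.6 pos [466.1 222.7 201. ] F [ 0.6 -0.1 -1.9] M [ 0. -0. -0.] w 19.2
shift [-1.6  0.7 29. ]
rz 0.002 joint6 0.781569334274769
tilt vec (tool z) [ 1.1e-03  7.0e-04 -1.0e+00]
```

View pics/z4.png

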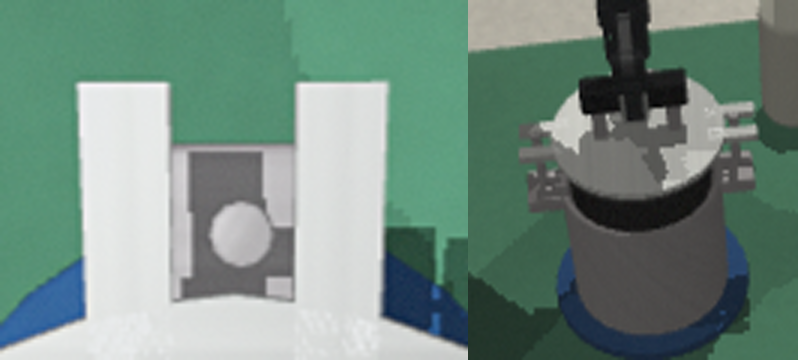

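Both studs stand in the slots: the far stud is at crop x=241 and the slot centre is at 233, about 1 mm off. Going down to the ring.

Scaled: 23 mm / 600 = 0.0383, 22 mm / 600 = 0.0367.

```bash
python3 jog.py '[{"pos": [0,0.0012,0.0083]},{"pos": [0,0.0012,0.0167]},{"pos": [0,0.0012,0.0233]},{"pos": [0,0.0012,0.0283]},{"pos": [0,0.0012,0.0317]},{"pos": [0,0.0012,0.035]},{"pos": [0,0.0012,0.0367]},{"pos": [0,0.0012,0.0383]},{"pos": [0,0.0012,0.0383]},{"pos": [0,0.0012,0.0383]}]'
python3 - <<'E'
from h import *
tool([465,222,172],-0.031+np.pi/2)
E
```

```text
clock: 7.7
position: [465.6, 221.5, 178.6]
ee_rot: [1.0, -0.014, 0.0, 0.0]
contact_force: [-4.6, -1.1, 7.2]
gripper_width: 19.1
grasp_force: 61.0
clk 7.7 pos [465.6 221.5 178.6] F [-4.6 -1.1  7.2] M [-0.41  1.45 -0.02] w 19.1
shift [-0.6 -0.4  6.5]
rz 0.003 joint6 0.7825683021888242
tilt vec (tool z) [ 3.e-04 -3.e-04 -1.e+00]
```

Scaled: 3.3 mm / 600 = 0.0055, 3 mm / 600 = 0.005.

```bash
python3 jog.py '[{"pos": [-0.0008,0,0.0017]},{"pos": [-0.0017,0,0.0033]},{"pos": [-0.0017,0,0.005]},{"pos": [-0.0017,0,0.0055]},{"pos": [-0.0017,0,0.0055]},{"pos": [-0.0017,0,0.0055]}]'
python3 - <<'E'
from h import *
tool([465,222,172],-0.031+np.pi/2)
w=viewer.get_image("wrist")[60:170,252:382];a=viewer.get_image("side")[130:240,195:305]
cv2.imwrite("pics/z5.png",np.hstack([cv2.resize(w,(468,396),interpolation=2),cv2.resize(a,(330,396),interpolation=2)]))
E
```

```text
clock: 8.3
position: [465.5, 221.6, 176.3]
ee_rot: [1.0, -0.014, 0.001, -0.0]
contact_force: [-3.3, -2.1, 10.4]
gripper_width: 19.1
grasp_force: 61.5
clk 8.3 pos [465.5 221.6 176.3] F [-3.3 -2.1 10.4] M [-0.85  1.18 -0.05] w 19.1
shift [-0.5 -0.4  4.3]
rz 0.003 joint6 0.7810598639806701
tilt vec (tool z) [ 0.0026  0.     -1.    ]
```

View pics/z5.png

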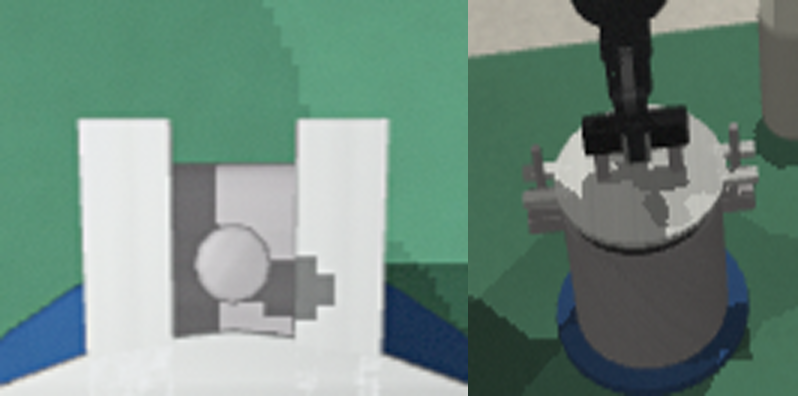

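The far stud is centred in its slot (233 vs 233.5), clear of both prongs, and both stud tops rise above the level cover. The push of 10.4 N plus the cover's weight gives about 13 N; I'll add 1 mm and hold.

Scaled: 1 mm / 600 = 0.0017, 0.5 mm / 600 = 0.0008.

```bash
python3 jog.py '[{"pos": [-0.0005,0,0.0008]},{"pos": [-0.0005,0,0.0017]},{"pos": [-0.0005,0,0.0017]},{"pos": [-0.0005,0,0.0017]},{"pos": [-0.0005,0,0.0017]},{"pos": [-0.0005,0,0.0017]},{"pos": [-0.0005,0,0.0017]},{"pos": [-0.0005,0,0.0017]},{"pos": [-0.0005,0,0.0017]},{"pos": [-0.0005,0,0.0017]}]'; for i in 1 2 3 4; do python3 jog.py '[{},{},{},{},{},{},{},{},{},{}]' | egrep 'clock|pos|contact'; done
```

```text
clock: 9.4
position: [465.4, 221.6, 175.6]
ee_rot: [1.0, -0.014, 0.002, -0.0]
contact_force: [-2.8, -2.8, 12.2]
gripper_width: 19.0
grasp_force: 61.6
clock: 10.4
position: [465.4, 221.6, 175.6]
contact_force: [-3.0, -3.0, 11.8]
clock: 11.4
position: [465.4, 221.6, 175.7]
contact_force: [-3.8, -2.2, 11.5]
clock: 12.4
position: [465.5, 221.6, 175.6]
contact_force: [-3.0, -3.4, 10.9]
clock: 13.4
position: [465.5, 221.6, 175.7]
contact_force: [-3.1, -3.2, 11.6]
```

```bash
python3 -c "
from bench import arm, viewer, status
print(arm.job_done())"
```

```text
the job is handed in; nothing more can be done
None
```

The cover is on, level by eye with both studs in its slots; the arm pressed the ring with an estimated 14 N (about 9.5 mm) steadily for over 4 s and was still gripping and pressing when I handed the job in, though no verdict came back.

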